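Show the order for charging the red pack

ROBOT

A 6-joint arm with a two-finger parallel gripper is mounted at the origin on a cart in front of the work surface, level with it; the furniture and walls round the work are solid. World frame = base frame: x ahead of the robot, y to its left, z up, the work surface at z = 0. Lengths are in m, angles in rad, forces in N, time in s.
With the tool pointing down it reaches from about 0.25 to 0.85 m from the base axis. Payload 12.5 kg.
Tool frame: the origin (TCP) lies at the very end of the fingers, on their centre line; the grasp point (between the pads) lies robot.grip_point_offset behind it (robot.grip_point_offset is the distance from the TCP to the grasp point, in m); z points along the fingers, y is the line along which they close (so a half turn about z gives the same grasp; the last joint's range is limited). The gripper opens to 93 mm and grips with 3 to 60 N. Pads are 15 mm wide; open, the fingers measure 128 mm over their backs; the gripper's body (75 mm by 188 mm) begins 65 mm behind the grasp point.
Start: joints at [1.178, 0.351, 1.652, -0, 1.139, -0.085], TCP at [0.167, 0.524, 0.219] pointing down, gripper open.
Joint ranges: [-2.75, 2.75], [-0.79, 2.1], [0.01, 2.65], [-1.57, 4.71], [0.07, 3.14], [-2.87, 2.87]. Speed limits (rad/s): [2.22, 2.22, 2.79, 3.14, 3.14, 3.14].

INTERFACE

Orientations are given as a rotation vector (axis times angle).
In Python, from bench import robot gives the robot as it stands.
- The arm moves only by the tool send_rows, never from a script. Its argument "deltas" is a list of rows, each an object of numbers: "x", "y", "z": the shift along the tool's x, y, z in mm; "rx", "ry", "rz": the turn, a rotation vector about the tool's x, y, z in rad. A call has exactly 10 rows; each row shifts and turns the commanded pose from where the row before left it, along the tool's axes as they then stand; what a row does not reach is not made up. A row lasts 1/8 s, in which the tool goes at most 62.5 mm and 10.7 degrees, less where a joint would pass 70% of its speed; a pose out of reach is approached as far as the arm can. A call is refused whole if a number of a shift passes 62.5 or a number of a turn 0.188, either way. A call with a gripper value outside its range is refused whole. "fingers" is the finger opening in mm, from 0 to 93, set as the call begins (left out, the last holds). The fingers move at their own pace and stop on an object; the grip force is fixed at half the most. Time passes only in rows, so rows that do not move let the fingers close, or fill a call up. It gives the time, the measured TCP pose, the force, the opening and the grip force at its end, in the units of the state.
- robot.read_state(): the state, without advancing time (a new reading comes with each control period).
- robot.grab_frame(name): name is "scene" or "top" or "wrist"; returns a dict with "image" (480x640x3 uint8, blue, green, red), "z_map" (480x640 float32, m along the optical axis (not along the pixel's ray), 0 where there is no reading), "camera_matrix" (3x3 intrinsics, pixels), "origin" and "rotation" of the camera in the world. Camera axes: x right, y up, looking along -z (the intrinsics and any distortion apply to the point x, -y, -z); pixel columns grow to the right and rows downward; lengths in m; the calibration is good to about 2 mm. A picture is of the moment at which its call begins.
- robot.finish_job(): hands the job in; it is judged then, once.
Trained networks look in a picture, given as the dict that the camera call returned (one of the last four; its "shot" number tells which), for a name from the list of things; names that differ only in an ending like _2 or _b are one class to them, and where a whole thing is asked for, a point or a joint stands for the part that bears it (a point fixed in the world has none). Each returns a list of dicts, best first, with "conf" (0 to 1); they miss things now and then, are a little off and sometimes report something else, mostly with a low value. They report only what shows in the picture. A call takes as long as a camera call. They do not tell look-alikes from the thing itself.
- robot.find_in(picture, name): "box" ([left, top, width, height] in pixels, round what is visible of it).
- robot.spot_point(picture, name): "point" ([row, column] in pixels: a listed point, or the origin of a listed thing).
The state is a dict: "t": time; "joint_pos": joint angles; "qvel": joint speeds; "tau": joint torques, N m; "ee_pos": TCP position; "orientation": TCP orientation; "contact_force": force on the tool from outside, world axes, zero at the start; "ft_torque": the same for the moment, N m; "gripper_width": opening from 0.0 (shut) to 1.0 (fully open); "grasp_force": force on a finger pad.
Only numpy, scipy, OpenCV 4.12 (cv2) and the standard library are available. Lean on these libraries where they do the work, as an engineer would, in place of code of your own. Each camera call takes 0.05 s, during which the arm holds its last target. There are 200 camera calls.

TASK

A red and a black battery pack lie side by side just beyond the blue mat. Show a trainee how that red pack gets charged by pointing straight down, from a couple of centimetres above and without touching anything: first point at the yellow plug on the red pack's leads for two seconds, then at the middle of the grey charger's top for two seconds, and last at the red switch of the white power strip, and finish there, with the arm still holding that pose and pointing at the switch. Never bring the fingertips low over the black battery pack or its plug, not even in passing.

Things in the scene. Friction and masses are not known exactly. Their poses are not given: they have to be found in the camera images.
- red_pack: Red. Lithium battery pack lying flat, about 48 x 164 x 33 mm over all. Origin: middle of the whole outline at the underside, z up. The shrink-wrapped block (38 x 79 x 32 mm) lies at the +y end; its leads run towards -y to a yellow plug (16 x 16 mm, 9 mm high) 68 mm from the origin. It lies just beyond the blue mat beside the black pack (another red pack lies far off to the right and plays no part). It may swap places with the black pack.
- red_plug (a point): Point on the red pack: the top of the yellow plug at the end of the leads, 9 mm above the worktop, in the middle of its 16 x 16 mm; z is up. The black pack has a plug just like it.
- black_pack: Black. Lithium battery pack lying flat, about 48 x 164 x 33 mm over all. Origin: middle of the whole outline at the underside, z up. The shrink-wrapped block (38 x 79 x 32 mm) lies at the +y end; its leads run towards -y to a yellow plug (16 x 16 mm, 9 mm high) 68 mm from the origin. Not to be pointed at.
- black_plug (a point): Point on the black pack: the top of the yellow plug at the end of the leads, 9 mm above the worktop, in the middle of its 16 x 16 mm; z is up. Not to be pointed at.
- black_body (a point): Point on the black pack: centre of the top of its shrink-wrapped block, 32 mm above the worktop.
- charger: Grey aluminium charger brick, 86 x 201 x 31 mm (long along its y), lying flat and loose. Origin: centre of the underside, z up.
- charger_top (a point): Point on the charger: middle of its top face, 30 mm above the worktop; z is up.
- power_strip: White power strip with four sockets, 56 x 269 x 47 mm (long along its y), fixed to the worktop. Origin: centre of the underside, z up; the switch lies towards its -y end.
- strip_switch (a point): Point on the power strip: the red rocker switch (24 x 12 mm) in its top near one end, 45 mm above the worktop and 84 mm from the strip's origin; z is up. It is only to be pointed at, and does not move.
- tip_cleaner: Bystander, loose: black round cup with brass wool, 65 mm wide, 43 mm high, origin at the centre of its underside.
- marker: Bystander, loose: green marker pen lying flat, 13 x 121 x 14 mm, origin at the middle of its underside.
There are look-alikes about, which are no part of the job. Of the things that look like the red_pack, the larger one is meant.

How it is judged:
By the outcome, as a careful person would: the job done as asked, in the order asked, and still so for the second after the job is handed in, while the arm keeps its last pose, push and grip.
It also fails if it takes over 53 s, if anything falls off the work surface, if the arm or the gripper's body presses on something with over 40 N, if the wrist force passes 120 N, or if a joint passes its speed limit or range.

## Working session

There is one attempt and no reset: what is moved stays moved. The work goes in short steps, Python scripts to look and compute and a tool call to move; the robot and the scene stay as the last step left them, time stands still between calls to the robot, and variables do not carry over. Pictures are saved under pics/ and viewed, at most 10 in all, crops included, and the job is handed in when it is done.

Besides the shell and the picture viewer there is one more tool, called after "Request:" by a JSON object that holds its "method" and its "body", one argument or row to a line. send_rows: Moves the arm, as the interface text tells. Its arguments: {"type":"object","properties":{"deltas":{"type":"array"},"fingers":{"type":"number"}},"required":["deltas"]}

```bash
mkdir -p pics
cat > h.py <<'E'
import numpy as np, cv2
from bench import robot
def w(f,r,c,z=None):
    K=np.array(f["camera_matrix"]);R=np.array(f["rotation"]);o=np.array(f["origin"])
    if R.shape!=(3,3): R=cv2.Rodrigues(R)[0]
    d=R@np.array([(c-K[0,2])/K[0,0],-(r-K[1,2])/K[1,1],-1.])
    if z is None:
        s=f["z_map"][int(round(r)),int(round(c))]
    else: s=(z-o[2])/d[2]
    return o+s*d
E
python3 - <<'E'
from h import *
Z=dict(red_plug=.009,black_plug=.009,black_body=.032,charger_top=.03,strip_switch=.045,red_pack=0,tip_cleaner=0)
for n in("top","scene"):
    f=robot.grab_frame(n);cv2.imwrite(f"pics/{n}1.png",f["image"])
    for k in Z:
        for q in robot.spot_point(f,k)[:4]:
            r,c=q["point"];print(n,k,round(q["conf"],2),int(r),int(c),w(f,r,c,Z[k]).round(3))
s=robot.read_state();print(s["t"],s["ee_pos"],s["orientation"],robot.grip_point_offset)
E
```

```text
top red_plug 0.6 243 387 [ 0.553 -0.212  0.009]
top red_plug 0.56 223 518 [ 0.601 -0.56   0.009]
top black_plug 0.89 242 328 [ 0.557 -0.056  0.009]
top black_body 0.83 200 342 [ 0.665 -0.095  0.032]
top black_body 0.56 242 330 [ 0.554 -0.062  0.032]
top charger_top 0.72 202 285 [0.662 0.055 0.03 ]
top strip_switch 0.7 248 199 [0.543 0.279 0.045]
top red_pack 0.69 213 505 [ 0.629 -0.529  0.   ]
top red_pack 0.56 222 394 [ 0.611 -0.233  0.   ]
top tip_cleaner 0.79 292 200 [0.429 0.287 0.   ]
scene red_plug 0.87 278 345 [ 0.539 -0.215  0.009]
scene red_plug 0.63 374 472 [ 0.6   -0.564  0.009]
scene red_plug 0.3 242 315 [ 0.548 -0.061  0.009]
scene black_plug 0.74 242 317 [ 0.552 -0.063  0.009]
scene black_body 0.69 230 358 [ 0.658 -0.098  0.032]
scene charger_top 0.96 204 329 [0.658 0.049 0.03 ]
scene strip_switch 0.82 173 254 [0.535 0.294 0.045]
scene red_pack 0.76 276 375 [ 0.615 -0.236 -0.   ]
scene red_pack 0.68 358 464 [ 0.623 -0.525  0.   ]
scene tip_cleaner 0.77 199 223 [0.419 0.268 0.   ]
0.8 [0.16657974 0.52414879 0.21864556] [4.81499274e-01 3.10447351e+00 9.62348402e-06] 0.0188
```

View pics/top1.png

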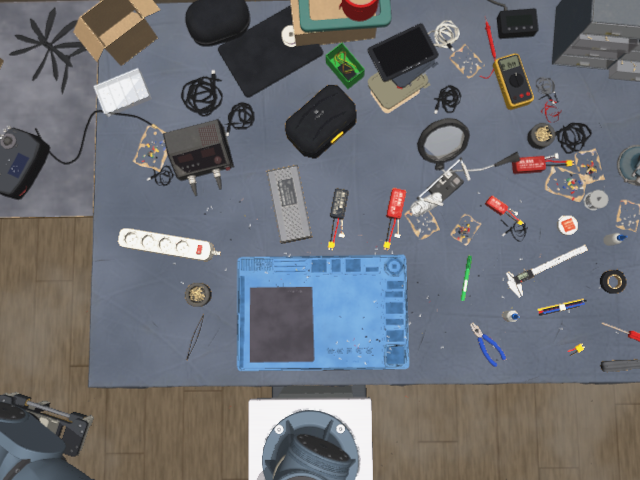

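View pics/scene1.png

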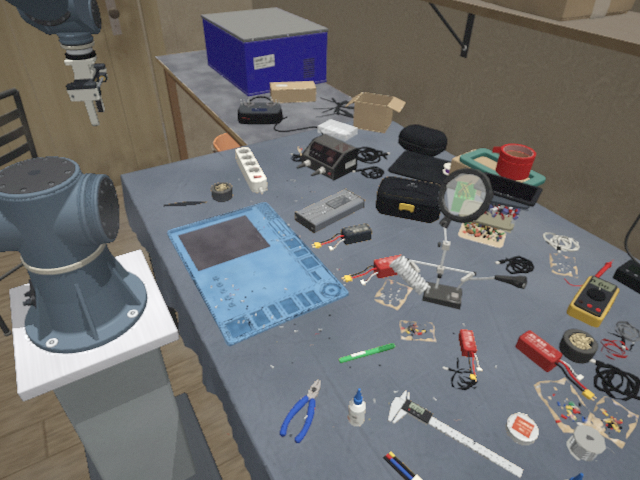

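Run:
```python
from h import *
def grid(f):
    K=np.array(f["camera_matrix"]);R=np.array(f["rotation"]);
    if R.shape!=(3,3): R=cv2.Rodrigues(R)[0]
    v,u=np.mgrid[:480,:640];s=f["z_map"]
    P=np.stack([(u-K[0,2])/K[0,0]*s,-(v-K[1,2])/K[1,1]*s,-s],-1)@R.T+np.array(f["origin"])
    P[s==0]=np.nan;return P
M={}
for n in("top","scene"):
    f=robot.grab_frame(n);P=grid(f);h=cv2.cvtColor(f["image"],cv2.COLOR_BGR2HSV)
    for nm,lo,hi,x0,x1,y0,y1,z in(("yel",(20,120,120),(35,255,255),.48,.62,-.3,0,.009),("redsw",(0,120,90),(8,255,255),.48,.62,.2,.36,.045)):
        m=cv2.inRange(h,lo,hi)
        if nm=="redsw": m|=cv2.inRange(h,(172,120,90),(180,255,255))
        m[~((P[...,0]>x0)&(P[...,0]<x1)&(P[...,1]>y0)&(P[...,1]<y1))]=0
        k,_,st,c=cv2.connectedComponentsWithStats(m)
        for i in range(1,k):
            if st[i,4]>4: print(n,nm,st[i,4],c[i].round(1),w(f,c[i][1],c[i][0],z).round(4))
    Q=P.reshape(-1,3);Q=Q[~np.isnan(Q).any(1)];M[n]=Q
    # charger extents
    q=Q[(abs(Q[:,0]-.66)<.14)&(abs(Q[:,1]-.05)<.09)&(Q[:,2]>.02)&(Q[:,2]<.05)]
    if len(q): print(n,"charger",len(q),cv2.minAreaRect(q[:,:2].astype(np.float32)),np.median(q[:,2]))
Q=np.vstack(list(M.values()))
print("max height mm; rows x .3.. .9 step .05, cols y .45..-.5")
for x in np.arange(.3,.95,.05):
    print(round(x,2),*[ (lambda q:int(1000*q[:,2].max()) if len(q) else -1)(Q[(abs(Q[:,0]-x)<.025)&(abs(Q[:,1]-y)<.025)]) for y in np.arange(.45,-.5,-.05)])
```

```text
top yel 37 [330.9 244.5] [ 0.5522 -0.0623  0.009 ]
top yel 35 [386.6 244.6] [ 0.5498 -0.2098  0.009 ]
top redsw 29 [198.8 248.7] [0.5424 0.2807 0.045 ]
top charger 2432 ((0.6824748516082764, 0.016436919569969177), (0.2304890751838684, 0.15444126725196838), 10.925917625427246) 0.028618925833963194
scene yel 25 [317.2 244.8] [ 0.5474 -0.0699  0.009 ]
scene yel 32 [347.8 278. ] [ 0.5456 -0.2163  0.009 ]
scene charger 1362 ((0.6774195432662964, 0.017789609730243683), (0.23037946224212646, 0.1536022275686264), 9.536762237548828) 0.028581953630829604
max height mm; rows x .3.. .9 step .05, cols y .45..-.5
0.3 7 8 10 14 13 14 14 14 17 19 16 17 16 15 17 10 8 10 18
0.35 10 14 10 11 10 17 17 15 15 18 14 14 15 14 17 9 12 11 18
0.4 13 8 11 41 43 16 16 15 16 18 14 16 14 17 17 9 7 15 10
0.45 9 10 9 45 43 16 16 14 14 16 16 15 16 17 17 9 11 20 9
0.5 12 9 40 46 43 17 14 17 18 16 19 18 17 16 19 7 8 16 18
0.55 48 49 50 49 46 9 8 16 36 37 16 10 6 19 8 9 9 10 8
0.6 47 49 42 10 10 7 11 32 36 36 32 34 10 36 67 91 9 13 13
0.65 11 10 12 9 12 7 8 36 37 35 42 39 10 38 82 95 95 16 26
0.7 12 12 14 44 34 6 9 40 37 36 33 39 9 36 38 215 207 94 134
0.75 9 12 83 75 75 71 11 36 36 34 8 10 7 10 269 279 267 253 136
0.8 12 9 91 91 91 88 8 9 72 80 78 54 13 12 268 290 289 249 8
0.85 11 12 89 91 89 89 8 9 79 82 83 79 56 9 10 10 5 3 9
0.9 10 12 9 17 80 71 14 7 76 82 82 86 72 74 74 8 10 12 9
```

Request:
{"method": "send_rows", "body": {
  "deltas": [
    {"x":-20,"y":-20},
    {"x":-30,"y":-30},
    {"x":-30,"y":-30},
    {"x":-30,"y":-30},
    {"x":-30,"y":-30},
    {"x":-30,"y":-30},
    {"x":-30,"y":-30},
    {"x":-30,"y":-30},
    {"x":-30,"y":-30},
    {"x":-30,"y":-30}
  ],
  "fingers": 0
}}

```text
invalid input at $.deltas[0]: expected keys x, y, z, rx, ry, rz
```

Request:
{"method": "send_rows", "body": {
  "deltas": [
    {"x":-34,"y":-34},
    {"x":-34,"y":-34},
    {"x":-34,"y":-34},
    {"x":-34,"y":-34},
    {"x":-34,"y":-34},
    {"x":-34,"y":-34},
    {"x":-34,"y":-32},
    {"x":-30,"y":-30},
    {"x":-20,"y":-20},
    {"x":-10,"y":-10}
  ]
}}

```text
invalid input at $.deltas[0]: expected keys x, y, z, rx, ry, rz
```

```bash
cat > look.py <<'E'
import sys
from h import *
name,z,png=sys.argv[1],float(sys.argv[2]),sys.argv[3]
s=robot.read_state();p=np.array(s["ee_pos"]);R=cv2.Rodrigues(np.array(s["orientation"]))[0]
print(s["t"],p.round(4),"zaxis",R[:,2].round(3),np.round(s["joint_pos"],2))
f=robot.grab_frame("wrist");cv2.imwrite("pics/"+png,f["image"])
for q in robot.spot_point(f,name)[:4]:
    t=w(f,*q["point"],z);print(name,round(q["conf"],2),np.round(q["point"]),t.round(4),"tool delta mm",(1000*R.T@(t+[0,0,.02]-p)).round(1))
E
python3 look.py red_plug .009 w1.png
```

```text
0.9 [0.1666 0.5241 0.2187] zaxis [ 0.  0. -1.] [ 1.18  0.35  1.65 -0.    1.14 -0.08]
```

View pics/w1.png

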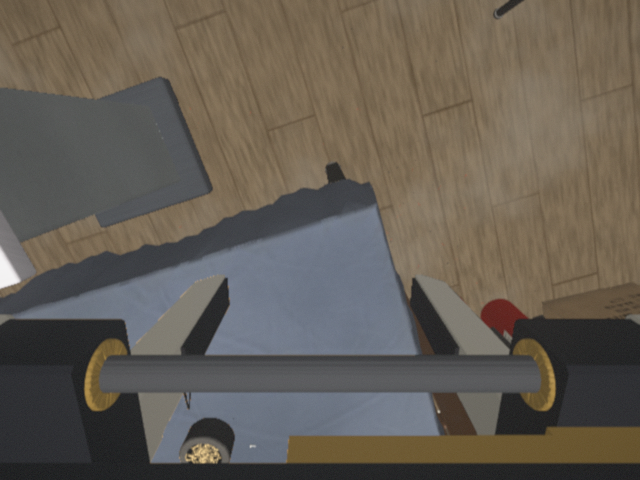

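The key set must be complete, so both moves were refused and the arm hasn't moved. The picture shows the open fingers, with the tip cleaner at about (450, 205).

Request:
{"method": "send_rows", "body": {
  "deltas": [
    {"x":-20,"y":-20,"z":0,"rx":0,"ry":0,"rz":0},
    {"x":-30,"y":-30,"z":0,"rx":0,"ry":0,"rz":0},
    {"x":-30,"y":-30,"z":0,"rx":0,"ry":0,"rz":0},
    {"x":-30,"y":-30,"z":0,"rx":0,"ry":0,"rz":0},
    {"x":-30,"y":-30,"z":0,"rx":0,"ry":0,"rz":0},
    {"x":-30,"y":-30,"z":0,"rx":0,"ry":0,"rz":0},
    {"x":-30,"y":-30,"z":0,"rx":0,"ry":0,"rz":0},
    {"x":-30,"y":-30,"z":0,"rx":0,"ry":0,"rz":0},
    {"x":-30,"y":-30,"z":0,"rx":0,"ry":0,"rz":0},
    {"x":-30,"y":-30,"z":0,"rx":0,"ry":0,"rz":0}
  ],
  "fingers": 0
}}

```text
t: 2.25
ee_pos: [0.3557, 0.1587, 0.2189]
orientation: [0.481, 3.104, 0.0]
contact_force: [-0.0, 0.7, 0.5]
gripper_width: 0.015
grasp_force: 0.0
```

Request:
{"method": "send_rows", "body": {
  "deltas": [
    {"x":-34,"y":-34,"z":0,"rx":0,"ry":0,"rz":0},
    {"x":-34,"y":-34,"z":0,"rx":0,"ry":0,"rz":0},
    {"x":-34,"y":-34,"z":0,"rx":0,"ry":0,"rz":0},
    {"x":-34,"y":-34,"z":0,"rx":0,"ry":0,"rz":0},
    {"x":-34,"y":-34,"z":0,"rx":0,"ry":0,"rz":0},
    {"x":-34,"y":-34,"z":0,"rx":0,"ry":0,"rz":0},
    {"x":-34,"y":-32,"z":0,"rx":0,"ry":0,"rz":0},
    {"x":-30,"y":-30,"z":0,"rx":0,"ry":0,"rz":0},
    {"x":-20,"y":-20,"z":0,"rx":0,"ry":0,"rz":0},
    {"x":-10,"y":-10,"z":0,"rx":0,"ry":0,"rz":0}
  ]
}}

```text
t: 3.5
ee_pos: [0.5497, -0.2135, 0.2184]
orientation: [-0.483, -3.104, -0.0]
contact_force: [-0.0, 0.8, -1.0]
gripper_width: 0.006
grasp_force: 0.0
```

```bash
python3 look.py red_plug .009 w2.png
```

```text
3.5 [ 0.5497 -0.2135  0.2184] zaxis [-0.  0. -1.] [-0.45  0.42  1.55 -0.    1.17 -1.71]
red_plug 0.7 [336.  58.] [ 0.6068 -0.5616  0.009 ] tool delta mm [-160.2 -314.3  189.3]
red_plug 0.44 [271. 468.] [ 0.6738 -0.0769  0.009 ] tool delta mm [-76.7 167.8 189.4]
```

View pics/w2.png

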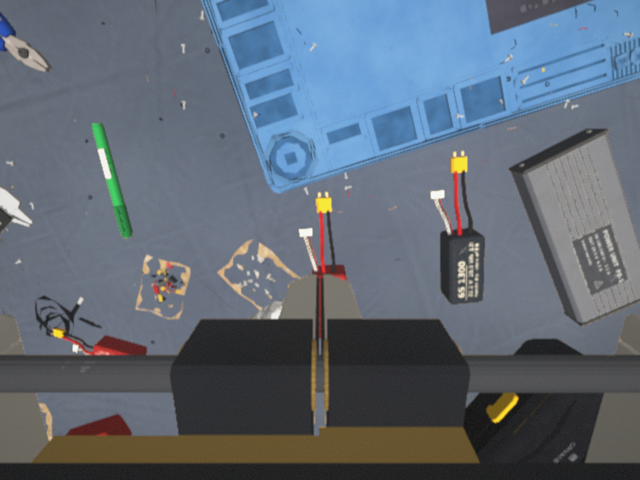

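The closed fingers are in front. The red pack's yellow plug is at col 323, row 203, the black pack's plug is at (459, 162), and the charger is at right, around (585, 230).

Run:
```python
from h import *
f=robot.grab_frame("wrist")
h=cv2.cvtColor(f["image"],cv2.COLOR_BGR2HSV);m=cv2.inRange(h,(20,130,130),(35,255,255));m[230:]=0
k,_,st,c=cv2.connectedComponentsWithStats(m)
s=robot.read_state();p=np.array(s["ee_pos"]);R=cv2.Rodrigues(np.array(s["orientation"]))[0]
for i in range(1,k):
    if st[i,4]>20:
        t=w(f,c[i][1],c[i][0],.009);print(st[i],c[i].round(1),t.round(4),(1000*R.T@(t+[0,0,.02]-p)).round(1))
for u,v in((513,170),(605,130),(582,322)):print(w(f,v,u,.03).round(4))
f=robot.grab_frame("top")
h=f["image"][150:260,250:310];cv2.imwrite("pics/c.png",cv2.resize(h,None,fx=5,fy=5))
```

```text
[450 157  17  16 250] [458.2 164.4] [ 0.5527 -0.0629  0.009 ] [ 41.8 143.2 189.5]
[316 197  15  16 206] [323.2 204.8] [ 0.551  -0.2091  0.009 ] [ -0.8   3.3 189.4]
[ 0.5701 -0.0196  0.03  ]
[0.5589 0.0697 0.03  ]
[0.762  0.0277 0.03  ]
```

View pics/c.png

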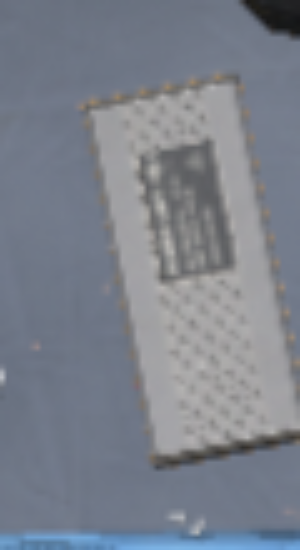

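The crop shows the charger's top corners, with its middle at col 289, row 204 in the full picture. That gives about (0.660, 0.047). Now I'll go down onto the red plug.

Request:
{"method": "send_rows", "body": {
  "deltas": [
    {"x":-1,"y":3,"z":10,"rx":0,"ry":0,"rz":0},
    {"x":0,"y":0,"z":25,"rx":0,"ry":0,"rz":0},
    {"x":0,"y":0,"z":30,"rx":0,"ry":0,"rz":0},
    {"x":0,"y":0,"z":30,"rx":0,"ry":0,"rz":0},
    {"x":0,"y":0,"z":30,"rx":0,"ry":0,"rz":0},
    {"x":0,"y":0,"z":25,"rx":0,"ry":0,"rz":0},
    {"x":0,"y":0,"z":15,"rx":0,"ry":0,"rz":0},
    {"x":0,"y":0,"z":12,"rx":0,"ry":0,"rz":0},
    {"x":0,"y":0,"z":8,"rx":0,"ry":0,"rz":0},
    {"x":0,"y":0,"z":3,"rx":0,"ry":0,"rz":0}
  ]
}}

```text
t: 4.95
ee_pos: [0.5514, -0.2099, 0.0305]
orientation: [0.481, 3.104, -0.0]
contact_force: [-0.1, -0.1, -0.6]
gripper_width: 0.005
grasp_force: 0.0
```

```bash
python3 look.py red_plug .009 w3.png; python3 -c "
import cv2;a=cv2.imread('pics/w3.png');b=None
from h import *
f=robot.grab_frame('scene')['image'][200:330,270:430];cv2.imwrite('pics/p3.png',np.hstack([cv2.resize(a,(500,375)),cv2.resize(f,(290,375))]))"
```

```text
4.95 [ 0.5514 -0.2099  0.0305] zaxis [ 0. -0. -1.] [-0.44  0.67  1.67 -0.    0.8  -1.71]
red_plug 0.94 [272. 323.] [ 0.5508 -0.2075  0.009 ] tool delta mm [1.3 2.1 1.5]
```

View pics/p3.png

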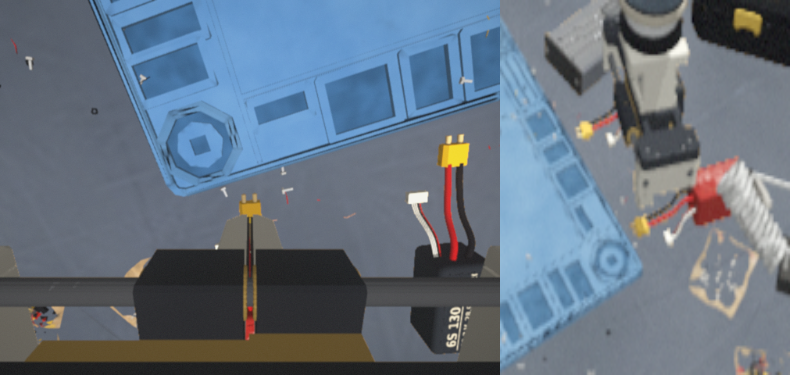

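Run:
```python
from h import *
f=robot.grab_frame('scene');K=np.array(f["camera_matrix"]);R=np.array(f["rotation"])
if R.shape!=(3,3): R=cv2.Rodrigues(R)[0]
im=cv2.resize(f['image'][220:310,310:400],None,fx=6,fy=6,interpolation=cv2.INTER_CUBIC)
for X,col in(((.5514,-.2099,.0305),(255,0,255)),((.551,-.209,.009),(0,255,0)),((.5514,-.2099,.11),(255,255,0))):
    q=R.T@(np.array(X)-f["origin"]);u=K[0,0]*q[0]/-q[2]+K[0,2];v=-K[1,1]*q[1]/-q[2]+K[1,2];print(u,v)
    cv2.circle(im,(int((u-310)*6),int((v-220)*6)),4,col,1)
cv2.imwrite('pics/p4.png',im)
```

```text
348.8258403288397 268.91826968867446
347.9891246292583 275.4691175590238
350.7446207112615 242.65535423320512
```

View pics/p4.png

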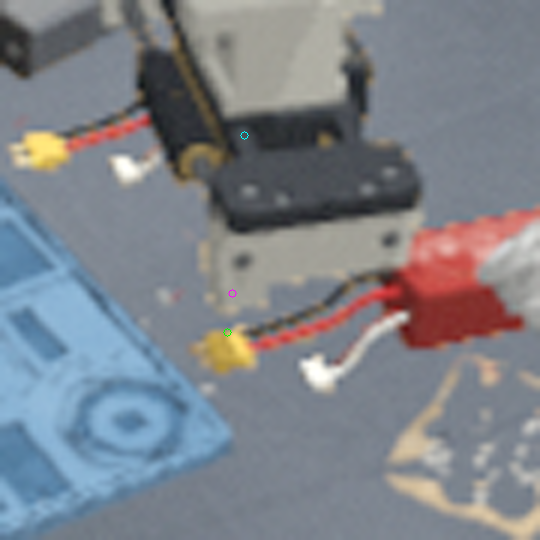

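The tip stands right above the red plug: the tip is at about (222, 308) and the plug at (228, 348) in the crop. I'll hold here.

Request:
{"method": "send_rows", "body": {
  "deltas": [
    {"x":0,"y":1,"z":1,"rx":0,"ry":0,"rz":0},
    {"x":0,"y":0,"z":0,"rx":0,"ry":0,"rz":0},
    {"x":0,"y":0,"z":0,"rx":0,"ry":0,"rz":0},
    {"x":0,"y":0,"z":0,"rx":0,"ry":0,"rz":0},
    {"x":0,"y":0,"z":0,"rx":0,"ry":0,"rz":0},
    {"x":0,"y":0,"z":0,"rx":0,"ry":0,"rz":0},
    {"x":0,"y":0,"z":0,"rx":0,"ry":0,"rz":0},
    {"x":0,"y":0,"z":0,"rx":0,"ry":0,"rz":0},
    {"x":0,"y":0,"z":0,"rx":0,"ry":0,"rz":0},
    {"x":0,"y":0,"z":0,"rx":0,"ry":0,"rz":0}
  ]
}}

```text
t: 6.4
ee_pos: [0.5516, -0.2089, 0.0296]
orientation: [-0.482, -3.104, -0.0]
contact_force: [-0.1, -0.3, -0.0]
gripper_width: 0.003
grasp_force: 0.0
```

Request:
{"method": "send_rows", "body": {
  "deltas": [
    {"x":0,"y":0,"z":0,"rx":0,"ry":0,"rz":0},
    {"x":0,"y":0,"z":0,"rx":0,"ry":0,"rz":0},
    {"x":0,"y":0,"z":0,"rx":0,"ry":0,"rz":0},
    {"x":0,"y":0,"z":0,"rx":0,"ry":0,"rz":0},
    {"x":0,"y":0,"z":0,"rx":0,"ry":0,"rz":0},
    {"x":0,"y":0,"z":0,"rx":0,"ry":0,"rz":0},
    {"x":0,"y":0,"z":0,"rx":0,"ry":0,"rz":0},
    {"x":0,"y":0,"z":0,"rx":0,"ry":0,"rz":0},
    {"x":0,"y":0,"z":0,"rx":0,"ry":0,"rz":0},
    {"x":0,"y":0,"z":0,"rx":0,"ry":0,"rz":0}
  ]
}}

```text
t: 7.65
ee_pos: [0.5516, -0.2089, 0.0296]
orientation: [0.482, 3.104, 0.0]
contact_force: [0.9, -0.9, -0.2]
gripper_width: 0.004
grasp_force: 0.0
```

Request:
{"method": "send_rows", "body": {
  "deltas": [
    {"x":0,"y":0,"z":0,"rx":0,"ry":0,"rz":0},
    {"x":0,"y":0,"z":0,"rx":0,"ry":0,"rz":0},
    {"x":0,"y":0,"z":-10,"rx":0,"ry":0,"rz":0},
    {"x":0,"y":0,"z":-25,"rx":0,"ry":0,"rz":0},
    {"x":0,"y":0,"z":-30,"rx":0,"ry":0,"rz":0},
    {"x":0,"y":0,"z":-30,"rx":0,"ry":0,"rz":0},
    {"x":0,"y":0,"z":-30,"rx":0,"ry":0,"rz":0},
    {"x":0,"y":0,"z":-25,"rx":0,"ry":0,"rz":0},
    {"x":0,"y":0,"z":-20,"rx":0,"ry":0,"rz":0},
    {"x":0,"y":0,"z":-10,"rx":0,"ry":0,"rz":0}
  ]
}}

```text
t: 8.9
ee_pos: [0.5519, -0.2091, 0.2113]
orientation: [0.481, 3.103, -0.001]
contact_force: [-0.3, 0.8, -0.3]
gripper_width: 0.007
grasp_force: 0.0
```

Request:
{"method": "send_rows", "body": {
  "deltas": [
    {"x":-2,"y":17,"z":0,"rx":0,"ry":0,"rz":0},
    {"x":-3,"y":30,"z":0,"rx":0,"ry":0,"rz":0},
    {"x":-3,"y":35,"z":0,"rx":0,"ry":0,"rz":0},
    {"x":-3,"y":35,"z":0,"rx":0,"ry":0,"rz":0},
    {"x":-3,"y":35,"z":0,"rx":0,"ry":0,"rz":0},
    {"x":-3,"y":35,"z":0,"rx":0,"ry":0,"rz":0},
    {"x":-3,"y":35,"z":0,"rx":0,"ry":0,"rz":0},
    {"x":-3,"y":30,"z":0,"rx":0,"ry":0,"rz":0},
    {"x":-2,"y":18,"z":0,"rx":0,"ry":0,"rz":0},
    {"x":0,"y":7,"z":0,"rx":0,"ry":0,"rz":0}
  ]
}}

```text
t: 10.15
ee_pos: [0.6593, 0.0485, 0.2089]
orientation: [-0.48, -3.104, 0.0]
contact_force: [-0.5, -0.5, -1.0]
gripper_width: 0.007
grasp_force: 0.0
```

```bash
python3 look.py charger_top .03 w4.png; sed -i 's/\[:4\]/[:3]/' look.py; python3 look.py strip_switch .045 w5.png;python3 look.py charger_top .03 w4.png
```

```text
10.15 [0.6593 0.0485 0.2089] zaxis [-0.001 -0.    -1.   ] [ 0.    0.56  1.35 -0.    1.23 -1.26]
charger_top 0.92 [216. 321.] [0.6644 0.0482 0.03  ] tool delta mm [ -5.1   1.4 158.9]
10.25 [0.6592 0.0477 0.2093] zaxis [-0.001 -0.    -1.   ] [ 0.    0.56  1.35 -0.    1.23 -1.26]
10.35 [0.6591 0.0468 0.2095] zaxis [-0. -0. -1.] [ 0.    0.56  1.35 -0.    1.23 -1.26]
charger_top 0.86 [214. 324.] [0.6631 0.0498 0.03  ] tool delta mm [ -2.9   4.2 159.5]
```

View pics/w4.png

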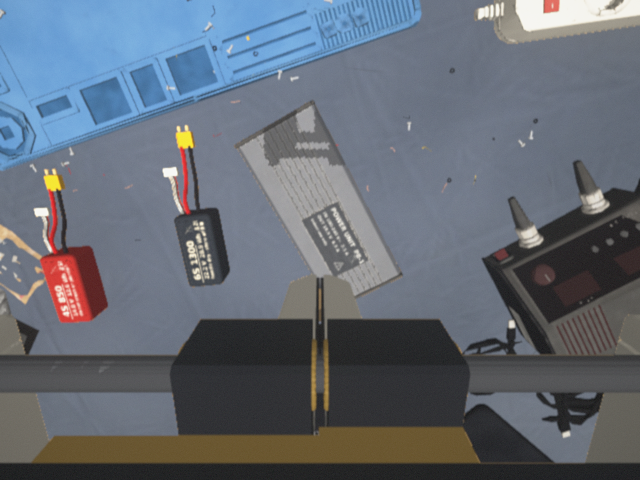

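The picture shows the charger's top corners at (237, 147) and (401, 275), so its middle is at (319, 211), which agrees with the network. The strip's red switch shows at (551, 5). Down over the charger next.

Request:
{"method": "send_rows", "body": {
  "deltas": [
    {"x":-3,"y":2,"z":10,"rx":0,"ry":0,"rz":0},
    {"x":0,"y":0,"z":22,"rx":0,"ry":0,"rz":0},
    {"x":0,"y":0,"z":25,"rx":0,"ry":0,"rz":0},
    {"x":0,"y":0,"z":25,"rx":0,"ry":0,"rz":0},
    {"x":0,"y":0,"z":25,"rx":0,"ry":0,"rz":0},
    {"x":0,"y":0,"z":20,"rx":0,"ry":0,"rz":0},
    {"x":0,"y":0,"z":15,"rx":0,"ry":0,"rz":0},
    {"x":0,"y":0,"z":10,"rx":0,"ry":0,"rz":0},
    {"x":0,"y":0,"z":5,"rx":0,"ry":0,"rz":0},
    {"x":0,"y":0,"z":1,"rx":0,"ry":0,"rz":0}
  ]
}}

```text
t: 11.7
ee_pos: [0.663, 0.0485, 0.0518]
orientation: [0.482, 3.104, 0.0]
contact_force: [0.9, 0.4, -0.0]
gripper_width: 0.006
grasp_force: 0.0
```

Request:
{"method": "send_rows", "body": {
  "deltas": [
    {"x":0,"y":0,"z":0,"rx":0,"ry":0,"rz":0},
    {"x":0,"y":0,"z":0,"rx":0,"ry":0,"rz":0},
    {"x":0,"y":0,"z":0,"rx":0,"ry":0,"rz":0},
    {"x":0,"y":0,"z":0,"rx":0,"ry":0,"rz":0},
    {"x":0,"y":0,"z":0,"rx":0,"ry":0,"rz":0},
    {"x":0,"y":0,"z":0,"rx":0,"ry":0,"rz":0},
    {"x":0,"y":0,"z":0,"rx":0,"ry":0,"rz":0},
    {"x":0,"y":0,"z":0,"rx":0,"ry":0,"rz":0},
    {"x":0,"y":0,"z":0,"rx":0,"ry":0,"rz":0},
    {"x":0,"y":0,"z":0,"rx":0,"ry":0,"rz":0}
  ]
}}

```text
t: 12.95
ee_pos: [0.6628, 0.0485, 0.0516]
orientation: [-0.482, -3.104, 0.0]
contact_force: [0.8, 1.1, -0.2]
gripper_width: 0.003
grasp_force: 0.0
```

Request:
{"method": "send_rows", "body": {
  "deltas": [
    {"x":0,"y":0,"z":0,"rx":0,"ry":0,"rz":0},
    {"x":0,"y":0,"z":0,"rx":0,"ry":0,"rz":0},
    {"x":0,"y":0,"z":0,"rx":0,"ry":0,"rz":0},
    {"x":0,"y":0,"z":0,"rx":0,"ry":0,"rz":0},
    {"x":0,"y":0,"z":0,"rx":0,"ry":0,"rz":0},
    {"x":0,"y":0,"z":0,"rx":0,"ry":0,"rz":0},
    {"x":0,"y":0,"z":0,"rx":0,"ry":0,"rz":0},
    {"x":0,"y":0,"z":0,"rx":0,"ry":0,"rz":0},
    {"x":0,"y":0,"z":0,"rx":0,"ry":0,"rz":0},
    {"x":0,"y":0,"z":0,"rx":0,"ry":0,"rz":0}
  ]
}}

```text
t: 14.2
ee_pos: [0.6628, 0.0485, 0.0516]
orientation: [-0.482, -3.104, 0.0]
contact_force: [-1.2, -0.3, -0.6]
gripper_width: 0.001
grasp_force: 0.0
```

Request:
{"method": "send_rows", "body": {
  "deltas": [
    {"x":0,"y":0,"z":0,"rx":0,"ry":0,"rz":0},
    {"x":0,"y":0,"z":0,"rx":0,"ry":0,"rz":0},
    {"x":0,"y":0,"z":-10,"rx":0,"ry":0,"rz":0},
    {"x":0,"y":0,"z":-25,"rx":0,"ry":0,"rz":0},
    {"x":0,"y":0,"z":-28,"rx":0,"ry":0,"rz":0},
    {"x":0,"y":0,"z":-28,"rx":0,"ry":0,"rz":0},
    {"x":0,"y":0,"z":-28,"rx":0,"ry":0,"rz":0},
    {"x":0,"y":0,"z":-22,"rx":0,"ry":0,"rz":0},
    {"x":0,"y":0,"z":-12,"rx":0,"ry":0,"rz":0},
    {"x":0,"y":0,"z":-5,"rx":0,"ry":0,"rz":0}
  ]
}}

```text
t: 15.45
ee_pos: [0.6629, 0.0485, 0.2102]
orientation: [0.482, 3.104, 0.0]
contact_force: [0.2, -0.2, -1.0]
gripper_width: 0.006
grasp_force: 0.0
```

Request:
{"method": "send_rows", "body": {
  "deltas": [
    {"x":11,"y":11,"z":0,"rx":0,"ry":0,"rz":0},
    {"x":20,"y":20,"z":0,"rx":0,"ry":0,"rz":0},
    {"x":24,"y":24,"z":0,"rx":0,"ry":0,"rz":0},
    {"x":24,"y":24,"z":0,"rx":0,"ry":0,"rz":0},
    {"x":24,"y":24,"z":0,"rx":0,"ry":0,"rz":0},
    {"x":24,"y":24,"z":0,"rx":0,"ry":0,"rz":0},
    {"x":24,"y":24,"z":0,"rx":0,"ry":0,"rz":0},
    {"x":19,"y":19,"z":0,"rx":0,"ry":0,"rz":0},
    {"x":11,"y":11,"z":0,"rx":0,"ry":0,"rz":0},
    {"x":5,"y":4,"z":0,"rx":0,"ry":0,"rz":0}
  ]
}}

```text
t: 16.7
ee_pos: [0.5409, 0.2818, 0.2092]
orientation: [-0.48, -3.104, 0.001]
contact_force: [-0.4, 0.4, 0.2]
gripper_width: 0.002
grasp_force: 0.0
```

```bash
python3 look.py strip_switch .045 w6.png; python3 look.py strip_switch .045 w7.png
```

```text
16.7 [0.5409 0.2818 0.2092] zaxis [-0.001 -0.    -1.   ] [ 0.4   0.47  1.5  -0.    1.17 -0.86]
strip_switch 0.68 [217. 321.] [0.5439 0.2823 0.045 ] tool delta mm [ -2.8   1.4 144.2]
16.8 [0.5414 0.2812 0.2094] zaxis [-0. -0. -1.] [ 0.4   0.47  1.5  -0.    1.18 -0.86]
```

View pics/w7.png

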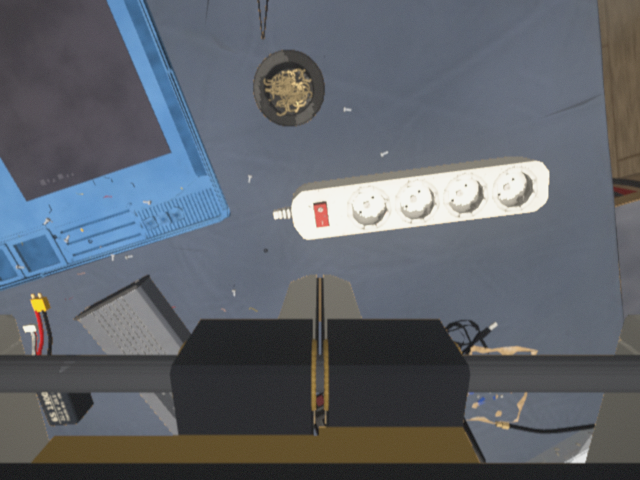

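The red switch is at (321, 215), matching the estimate of (0.544, 0.282). I'll go down to 2 cm above it.

Request:
{"method": "send_rows", "body": {
  "deltas": [
    {"x":-2,"y":1,"z":10,"rx":0,"ry":0,"rz":0},
    {"x":0,"y":0,"z":20,"rx":0,"ry":0,"rz":0},
    {"x":0,"y":0,"z":25,"rx":0,"ry":0,"rz":0},
    {"x":0,"y":0,"z":25,"rx":0,"ry":0,"rz":0},
    {"x":0,"y":0,"z":20,"rx":0,"ry":0,"rz":0},
    {"x":0,"y":0,"z":17,"rx":0,"ry":0,"rz":0},
    {"x":0,"y":0,"z":12,"rx":0,"ry":0,"rz":0},
    {"x":0,"y":0,"z":8,"rx":0,"ry":0,"rz":0},
    {"x":0,"y":0,"z":4,"rx":0,"ry":0,"rz":0},
    {"x":0,"y":0,"z":2,"rx":0,"ry":0,"rz":0}
  ]
}}

```text
t: 18.15
ee_pos: [0.544, 0.2816, 0.0668]
orientation: [0.482, 3.104, 0.0]
contact_force: [0.2, 0.9, -0.3]
gripper_width: 0.004
grasp_force: 0.0
```

Request:
{"method": "send_rows", "body": {
  "deltas": [
    {"x":0,"y":0,"z":0,"rx":0,"ry":0,"rz":0},
    {"x":0,"y":0,"z":0,"rx":0,"ry":0,"rz":0},
    {"x":0,"y":0,"z":0,"rx":0,"ry":0,"rz":0},
    {"x":0,"y":0,"z":0,"rx":0,"ry":0,"rz":0},
    {"x":0,"y":0,"z":0,"rx":0,"ry":0,"rz":0},
    {"x":0,"y":0,"z":0,"rx":0,"ry":0,"rz":0},
    {"x":0,"y":0,"z":0,"rx":0,"ry":0,"rz":0},
    {"x":0,"y":0,"z":0,"rx":0,"ry":0,"rz":0},
    {"x":0,"y":0,"z":0,"rx":0,"ry":0,"rz":0},
    {"x":0,"y":0,"z":0,"rx":0,"ry":0,"rz":0}
  ]
}}

```text
t: 19.4
ee_pos: [0.5438, 0.2815, 0.0666]
orientation: [-0.482, -3.104, 0.0]
contact_force: [0.0, 0.2, 0.1]
gripper_width: 0.004
grasp_force: 0.0
```

Request:
{"method": "send_rows", "body": {
  "deltas": [
    {"x":0,"y":0,"z":0,"rx":0,"ry":0,"rz":0},
    {"x":0,"y":0,"z":0,"rx":0,"ry":0,"rz":0},
    {"x":0,"y":0,"z":0,"rx":0,"ry":0,"rz":0},
    {"x":0,"y":0,"z":0,"rx":0,"ry":0,"rz":0},
    {"x":0,"y":0,"z":0,"rx":0,"ry":0,"rz":0},
    {"x":0,"y":0,"z":0,"rx":0,"ry":0,"rz":0},
    {"x":0,"y":0,"z":0,"rx":0,"ry":0,"rz":0},
    {"x":0,"y":0,"z":0,"rx":0,"ry":0,"rz":0},
    {"x":0,"y":0,"z":0,"rx":0,"ry":0,"rz":0},
    {"x":0,"y":0,"z":0,"rx":0,"ry":0,"rz":0}
  ]
}}

```text
t: 20.65
ee_pos: [0.5438, 0.2815, 0.0667]
orientation: [0.482, 3.104, 0.0]
contact_force: [-0.4, 0.9, 0.2]
gripper_width: 0.006
grasp_force: 0.0
```

```bash
python3 look.py strip_switch .045 w8.png
```

```text
20.65 [0.5438 0.2815 0.0667] zaxis [ 0.  0. -1.] [ 0.4   0.64  1.6   0.    0.9  -0.86]
strip_switch 0.66 [270. 319.] [0.5414 0.2821 0.045 ] tool delta mm [ 2.5 -0.2  1.7]
```

View pics/w8.png

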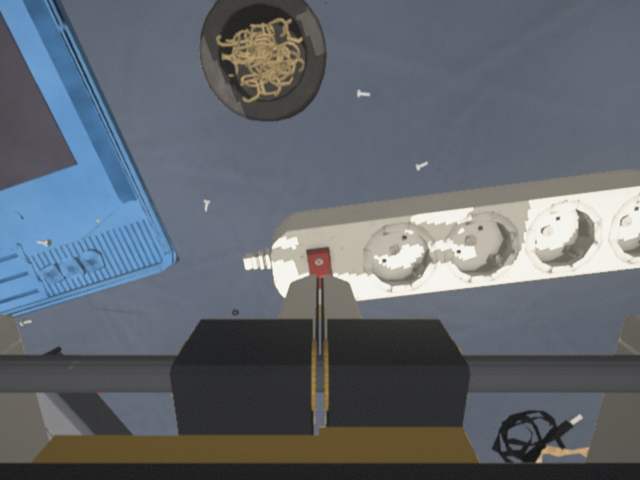

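The fingertip is over the red switch at (319, 265) and pointing straight down, so I'm handing in.

```bash
python3 -c "
from bench import robot
print(robot.finish_job())"
```

```text
the job is handed in; nothing more can be done
None
```

I pointed straight down from about 2 cm at the red pack's yellow plug, then the middle of the charger's top, then the power strip's red switch. The first two were held at least two seconds each, nothing was touched, and the arm was still holding over the switch when I handed the job in at about 21 s; no verdict was returned.

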